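Turn a nut driver that was put away handle-first

TASK

One of the three nut drivers in the rosewood organizer was put away handle-first, so that its socket sticks out. Draw it out, lay it flat on the table and let go, then take it again by its handle and put it back into the bay it came from, socket first and pushed fully home, so that its handle sticks out like the others. Leave the other drivers, the cup and the drone parts where they are.

Things in the scene. Friction and masses are not known exactly. Their poses are not given: they have to be found in the camera images.
- organizer: Fixed rosewood parts organizer; block y = -140 to +140 mm, 48 mm high. Origin: table level, middle of its front edge; x points level into the bays (away from the robot), y to its left. Three covered tool bays open at the front (x = 0), centred at y = -80, 0, +80 mm, back stop at x = 118 mm; each holds one nut driver. Open screw compartments between them.
- bay_right (a point): Middle of the front edge of the floor of the bay at y = -80 mm. Each bay is 40 mm wide inside; its floor lies 4 mm and its roof's underside 40 mm above the table; roof top 48 mm, with a 14 mm wide viewing slot. Axes as the organizer's.
- bay_mid (a point): The same point of the middle bay (y = 0).
- bay_left (a point): The same point of the bay at y = +80 mm.
- funnel_top (a point): Centre of the mouth of the copper funnel (72 mm across, 124 mm above the table). Its fixed wooden stand is the organizer's +y end, y = 140 to 242 mm, x = 10 to 126 mm, 86 mm high; the steel cup stands below.
- driver_center (a point): Centre of the misplaced nut driver (socket sticking out, handle in; in any of the bays). 190 mm long: black plastic handle 24 wide x 20 high x 95 mm; bare steel shaft 10 thick x 70 mm; round steel socket 20 thick x 25 mm, all in line, axis 10 mm above what it lies on. x runs from handle to socket. About 90 g, balanced 7 mm to the handle side of this point.
- driver_tip (a point): Centre of the socket's end face of that driver, 95 mm from its centre.
- driver_butt (a point): Centre of the free end face of that driver's handle, 95 mm from its centre.
- driver_handle (a point): Middle of that driver's handle, 47.5 mm from its centre towards the butt.
- mate_a_center (a point): First neighbour: like the misplaced driver but stored properly: socket inside its bay, handle sticking out towards the robot. Point at its centre, half-way along and half-way up; its x axis runs from handle to socket. Leave it alone.
- mate_b_center (a point): Second neighbour: like the misplaced driver but stored properly: socket inside its bay, handle sticking out towards the robot. Point at its centre, half-way along and half-way up; its x axis runs from handle to socket. Leave it alone.
- cup: small open steel cup under the funnel, 48 mm across the rim, 45 mm high; origin under its centre. Leave it alone.
- motor: matte grey drone motor, 32 mm across, 37 mm high with its shaft; origin under its centre. Leave it alone.
- clamp: purple anodized arm clamp, a U-shaped block 44 x 30 x 24 mm; origin under its centre. Leave it alone.
- receiver: black plastic receiver case 48 x 30 x 14 mm with two stub antennas 50 mm long along its +x; origin under the case's centre. Leave it alone.
- guard: clear polycarbonate prop guard, a ring 136 mm across and 20 mm high with hub and spokes; origin under its centre. Leave it alone.
Things that resemble listed ones, but are neither listed nor needed, are in the scene too. What is shaped like the part that bears driver_center but green or orange is not meant.

How it is judged:
On the way, in this order (a step that is already met when the one before it is completed fails the run):
1. the driver lies flat on the table, out of its bay, and is let go (height (world z) of each of driver_tip, driver_butt below 0.0135 m and contact force between the fingers and driver below 0.1 N and linear speed of driver below 0.03 m/s), for 0.2 s.
2. the driver is gripped by its handle (distance between the grasp point and driver_handle below 0.055 m and contact force between the fingers and driver above 1 N), for 0.2 s.
At the end, for the whole second after the job is handed in: The driver rests, released, in the bay it came from (the only free one), socket first: socket end within 15 mm of the back stop and within 18 mm of the bay's centre line, lying on the bay floor in line with the bay (within 10 degrees), handle sticking out at the front (x of driver_tip in the frame of organizer above 0.103 m and x of driver_butt in the frame of organizer below -0.05 m and (y of driver_tip in the frame of organizer between -0.098 and -0.062 m or y of driver_tip in the frame of organizer between -0.018 and 0.018 m or y of driver_tip in the frame of organizer between 0.062 and 0.098 m) and angle between the x axis of driver_center and the x axis of organizer, either way round below 0.17 rad and height (world z) of each of driver_tip, driver_butt below 0.022 m and contact force between the fingers and driver below 0.1 N and linear speed of driver below 0.02 m/s); the robot touches nothing.
It fails at once if a neighbouring driver is moved by more than 15 mm (distance of any of mate_a_center, mate_b_center from where it was at the start of the episode above 0.015 m).
It fails at once if the cup, motor, arm clamp, receiver case or prop guard is moved by more than 15 mm (distance of any of cup, motor, clamp, receiver, guard from where it was at the start of the episode above 0.015 m).
It also fails if it takes over 58 s, if anything falls off the work surface, if the arm or the gripper's body presses on something with over 40 N, if the wrist force passes 120 N, or if a joint passes its speed limit or range.

ROBOT

A 7-joint arm with a two-finger parallel gripper is mounted at the origin on the work surface. World frame = base frame: x ahead of the robot, y to its left, z up, the work surface at z = 0. Lengths are in m, angles in rad, forces in N, time in s.
With the tool pointing down it reaches from about 0.425 to 0.875 m from the base axis. Payload 9.9 kg.
Tool frame: the origin (TCP) lies at the centre of the arm's flange, where the gripper is bolted on; the fingertips stand 173 mm ahead of it and the grasp point (between the pads) lies 155 mm ahead of it; z points along the fingers, y is the line along which they close (so a half turn about z gives the same grasp; the last joint's range is limited). The gripper opens to 85 mm and grips with 20 to 120 N. Pads are 22 mm wide; open, the fingers measure 114 mm over their backs; the gripper's body (76 mm by 85 mm) begins 54 mm behind the grasp point. The pads swing forward as they close: fully open they stand 13 mm farther back than shut.
Start: joints at [1.096, 0.576, 0.025, 1.437, -0.015, 1.129, -0.057], TCP at [0.257, -0.624, 0.405] pointing down, gripper open.
Joint ranges: [-2.76, 2.76], [-0.34, 2.15], [-1.52, 1.57], [0.19, 2.46], [-1.09, 4.23], [0.17, 1.99], [-2.82, 2.82]. Speed limits (rad/s): [2.22, 2.22, 3.01, 3.01, 3.14, 3.14, 3.14].

INTERFACE

Orientations are given as a unit quaternion [w, x, y, z].
In Python, from workcell import * gives the robot as it stands.
- The arm moves only by the tool send_rows, never from a script. Its argument "motion" is a list of rows, each a list of 7 numbers: the shift along the world's x, y, z as a fraction of full scale, then the turn, a rotation vector about the world's x, y, z as a fraction of full scale, then the closure, from -1 (fully open) to 1 (shut), so that 0 is half open. In form: [[dx, dy, dz, wx, wy, wz, jaw], ...]. A call has 1 to 10 rows; each row is the pose to reach, as a shift and turn from the pose commanded when the call began; what a row does not reach only later rows make up. Full scale, the value 1, is 0.25 m for a shift and 90 degrees for a turn. A row lasts 1/8 s, in which the tool goes at most 62.5 mm and 10.7 degrees, less where a joint would pass 70% of its speed; a pose out of reach is approached as far as the arm can. A call with a number of a shift or a turn outside -1 to 1 is refused whole. A call with a gripper value outside its range is refused whole. The fingers move at their own pace and stop on an object; "force" is the grip in N (left out, the last holds). Time passes only in rows, so rows that repeat a pose let the fingers close. It gives the time, the measured TCP pose, the force, the opening and the grip force at its end, in the units of the state.
- read_state(): the state, without advancing time (a new reading comes with each control period).
- grab_frame(name): name is "scene" or "top"; returns the picture (480x640x3 uint8, blue, green, red); there is no depth.
- camera_model(name): a dict with "camera_matrix" (3x3 intrinsics, pixels), "R" (3x3) and "t" (3): a world point X has camera coordinates R X + t. Camera axes: x right, y down, z forward; pixel columns grow to the right and rows downward; lengths in m; the calibration is good to about 2 mm. A picture is of the moment at which its call begins. camera_model takes no time and is no camera call.
- finish_job(): hands the job in; it is judged then, once.
The state is a dict: "clock": time; "qpos": joint angles; "dq": joint speeds; "joint_efforts": joint torques, N m; "tcp_pos": TCP position; "eef_rot": TCP orientation; "wrist_force": force on the tool from outside, world axes, zero at the start; "torque": the same for the moment, N m; "gripper_width": opening from 0.0 (shut) to 1.0 (fully open); "grip_force": force on a finger pad.
Only numpy, scipy, OpenCV 4.12 (cv2) and the standard library are available. Lean on these libraries where they do the work, as an engineer would, in place of code of your own. Each camera call takes 0.05 s, during which the arm holds its last target. There are 200 camera calls.

## Working session

There is one attempt and no reset: what is moved stays moved. The work goes in short steps, Python scripts to look and compute and a tool call to move; the robot and the scene stay as the last step left them, time stands still between calls to the robot, and variables do not carry over. Pictures are saved under pics/ and viewed, at most 10 in all, crops included, and the job is handed in when it is done.

Besides the shell and the picture viewer there is one more tool, called by a JSON object that holds its "method" and its "body". send_rows: Moves the arm, as the interface text tells. Shift numbers are shares of 0.25 m and turn numbers shares of 90 degrees, none past 1 either way. Its arguments: {"type":"object","properties":{"motion":{"type":"array","items":{"type":"array","items":{"type":"number"}}},"force":{"type":"number"}},"required":["motion"]}

```bash
mkdir -p pics; cat > h.py <<'E'
from workcell import *
import numpy as np, cv2
def ray(cam,u,v,z):
    m=camera_model(cam);K=np.array(m["camera_matrix"]);R=np.array(m["R"]);t=np.array(m["t"])
    c=-R.T@t;d=R.T@np.linalg.solve(K,[u,v,1.]);return c+d*(z-c[2])/d[2]
def proj(cam,X):
    m=camera_model(cam);p=np.array(m["camera_matrix"])@(np.array(m["R"])@np.array(X)+np.array(m["t"]));return p[:2]/p[2]
E
python3 - <<'E'
from h import *
for c in("scene","top"):
    cv2.imwrite(f"pics/{c}0.png",grab_frame(c)); m=camera_model(c);print(c,-np.array(m["R"]).T@m["t"],m["camera_matrix"])
s=read_state();print(s["clock"],s["tcp_pos"],s["eef_rot"])
E
```

```text
scene [ 1.17909926 -0.62760497  0.72578898] [[541.88832511   0.         318.32971653]
 [  0.         541.88832511 246.19510313]
 [  0.           0.           1.        ]]
top [0.41872501 0.03124075 1.163998  ] [[445.83777388   0.         322.1411092 ]
 [  0.         445.83777388 233.7179197 ]
 [  0.           0.           1.        ]]
0.1 [ 0.25710348 -0.62396196  0.40394622] [-7.04780843e-04  9.80964179e-01  1.94187410e-01 -1.81919558e-04]
```

View pics/top0.png

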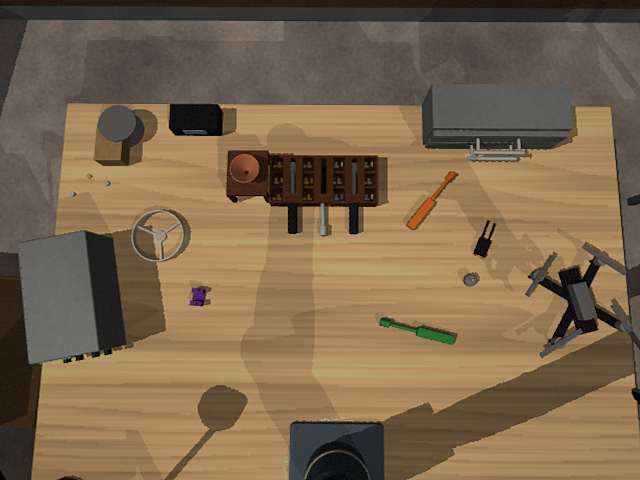

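View pics/scene0.png

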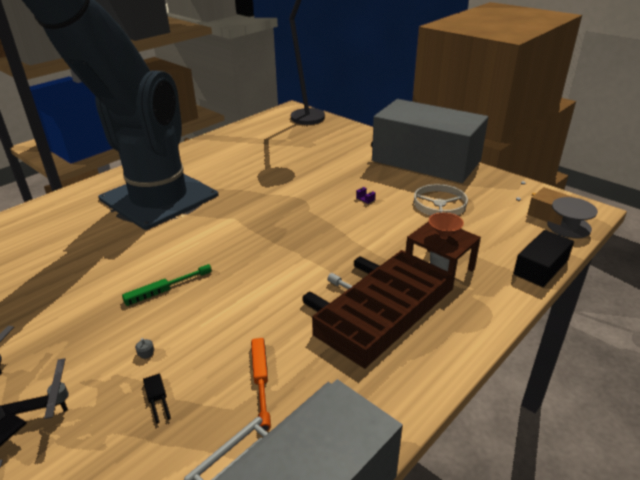

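The top view shows the organizer at about (324,180). In the middle bay a steel socket sticks out at (324,220), between two black handles at (293,218) and (354,218). Other driver shapes are green at (418,331) and orange at (432,200), both excluded by colour. The socket in the middle bay fits, so I'll confirm it in an enlarged crop.

```bash
python3 - <<'E'
from h import *
f=cv2.imread("pics/top0.png")[145:245,255:395]
cv2.imwrite("pics/crop0.png",cv2.resize(f,None,fx=5.5,fy=5.5,interpolation=cv2.INTER_CUBIC))
E
```

```text
(no output)
```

View pics/crop0.png

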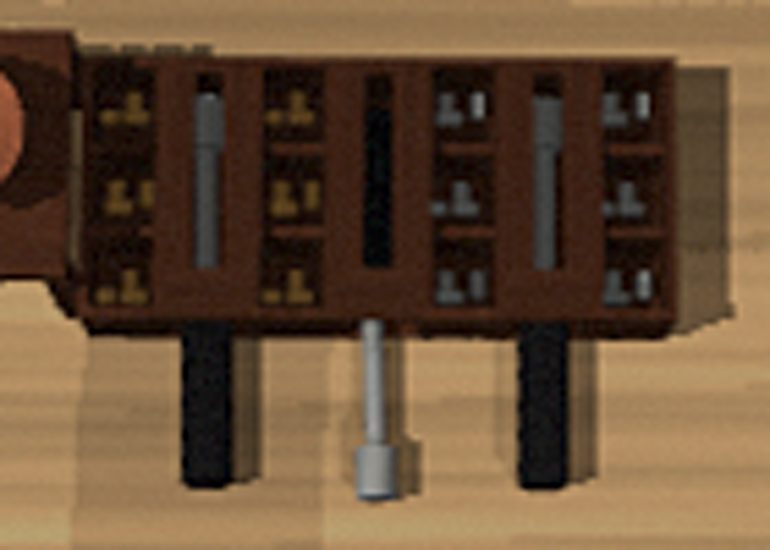

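The crop confirms it: a bare shaft and socket protrude from the middle bay (tip at crop (376,495)), and the black handle shows through the viewing slot. The neighbours' butts are at (207,487) and (543,487).

```bash
python3 - <<'E'
from h import *
P=lambda u,v,z:ray("top",255+u/5.5-.4,145+v/5.5-.4,z).round(4)
for n,a in dict(FL=(82,318,.048),FR=(675,320,.048),BL=(80,60,.048),BR=(675,60,.048),tip=(376,493,.014),sockstart=(376,447,.02),shaftroot=(372,325,.016),buttL=(207,485,.014),buttR=(543,485,.014),hLroot=(206,330,.02),hRroot=(543,330,.02)).items(): print(n,P(*a))
E
```

```text
FL [0.6604 0.1749 0.048 ]
FR [ 0.6616 -0.1006  0.048 ]
BL [0.7848 0.1791 0.048 ]
BR [ 0.7868 -0.1017  0.048 ]
tip [0.5842 0.0377 0.014 ]
sockstart [0.6053 0.0378 0.02  ]
shaftroot [0.665  0.0403 0.016 ]
buttL [0.5874 0.1178 0.014 ]
buttR [ 0.5887 -0.0414  0.014 ]
hLroot [0.6611 0.1193 0.02  ]
hRroot [ 0.6624 -0.0411  0.02  ]
```

{"method": "send_rows", "body": {"motion": [[0.5,1,0,0,0,-0.249,-0.4],[0.5,1,0,0,0,-0.249,-0.4],[0.5,1,0,0,0,-0.249,-0.4],[0.5,1,0,0,0,-0.249,-0.4],[0.5,1,0,0,0,-0.249,-0.4],[0.5,1,0,0,0,-0.249,-0.4]], "force": 40}}

```text
clock: 0.85
tcp_pos: [0.3836, -0.3717, 0.4046]
eef_rot: [-0.001, 1.0, 0.002, 0.0]
wrist_force: [0.2, -0.8, 0.3]
gripper_width: 0.696
grip_force: 0.0
```

{"method": "send_rows", "body": {"motion": [[0.5,1,0,0,0,0,-0.4],[0.5,1,0,0,0,0,-0.4],[0.5,1,0,0,0,0,-0.4],[0.5,1,0,0,0,0,-0.4],[0.5,1,0,0,0,0,-0.4],[0.5,1,0,0,0,0,-0.4]]}}

```text
clock: 1.6
tcp_pos: [0.5081, -0.1228, 0.4043]
eef_rot: [-0.0, 1.0, 0.001, -0.0]
wrist_force: [-0.6, 0.1, -0.7]
gripper_width: 0.704
grip_force: 0.0
```

{"method": "send_rows", "body": {"motion": [[0.36,0.648,-0.4,0,0,0,-0.4],[0.36,0.648,-0.4,0,0,0,-0.4],[0.36,0.648,-0.4,0,0,0,-0.4],[0.36,0.648,-0.4,0,0,0,-0.4],[0.36,0.648,-0.4,0,0,0,-0.4],[0.36,0.648,-0.4,0,0,0,-0.4],[0.36,0.648,-0.4,0,0,0,-0.4]]}}

```text
clock: 2.48
tcp_pos: [0.5969, 0.0357, 0.3057]
eef_rot: [0.0, 1.0, -0.002, 0.001]
wrist_force: [-0.9, -0.0, 0.4]
gripper_width: 0.703
grip_force: 0.0
```

{"method": "send_rows", "body": {"motion": [[0,0.01,-0.2,0,0,0,-0.4],[0,0.01,-0.35,0,0,0,-0.4],[0,0.01,-0.45,0,0,0,-0.4],[0,0.01,-0.5,0,0,0,-0.4],[0,0.01,-0.5,0,0,0,-0.4],[0,0.01,-0.5,0,0,0,-0.4]]}}

```text
clock: 3.22
tcp_pos: [0.5976, 0.0401, 0.1809]
eef_rot: [-0.0, 1.0, -0.0, 0.001]
wrist_force: [1.1, 0.4, 0.7]
gripper_width: 0.703
grip_force: 0.0
```

```bash
python3 - <<'E'
from h import *
s=read_state();print(s["tcp_pos"],s["wrist_force"],s["qpos"])
a=grab_frame("top")[150:250,250:390];b=grab_frame("scene")[215:345,270:470]
cv2.imwrite("pics/c1.png",np.vstack([cv2.resize(a,(400,286),interpolation=2),cv2.resize(b,(400,260),interpolation=2)]))
E
```

```text
[0.59759325 0.04013927 0.18089519] [1.13731455 0.42464712 0.67177295] [-0.14139723  0.7335786  -0.00638139  1.86083118  0.00846982  0.54539231
 -1.72493714]
```

View pics/c1.png

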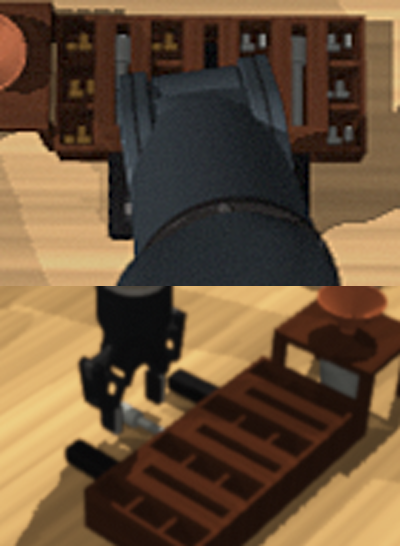

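The scene half of the picture shows the fingers straddling the socket, clear of both neighbouring handles; in the top half the arm hides the spot. I'll close now.

{"method": "send_rows", "body": {"motion": [[0,0,0,0,0,0,1],[0,0,0,0,0,0,1],[0,0,0,0,0,0,1],[0,0,0,0,0,0,1],[0,0,0,0,0,0,1],[0,0,0,0,0,0,1]], "force": 50}}

```text
clock: 4.08
tcp_pos: [0.5972, 0.0404, 0.1797]
eef_rot: [-0.0, 1.0, -0.0, 0.0]
wrist_force: [-0.7, -0.6, 0.2]
gripper_width: 0.211
grip_force: 48.8
```

{"method": "send_rows", "body": {"motion": [[-0.06,0,0.005,0,0,0,1],[-0.12,0,0.005,0,0,0,1],[-0.18,0,0.005,0,0,0,1],[-0.24,0,0.005,0,0,0,1],[-0.3,0,0.005,0,0,0,1],[-0.36,0,0.005,0,0,0,1],[-0.42,0,0.005,0,0,0,1],[-0.48,0,0.005,0,0,0,1],[-0.54,0,0.005,0,0,0,1],[-0.56,0,0.005,0,0,0,1]]}}

```text
clock: 5.32
tcp_pos: [0.4563, 0.0404, 0.1809]
eef_rot: [0.0, 1.0, -0.0, -0.001]
wrist_force: [-0.1, -0.2, -0.8]
gripper_width: 0.21
grip_force: 48.8
```

```bash
python3 - <<'E'
from h import *
a=grab_frame("top")[150:300,250:390];b=grab_frame("scene")[215:345,200:470]
cv2.imwrite("pics/c2.png",np.vstack([cv2.resize(a,(280,300),interpolation=2),cv2.resize(b,(280,135),interpolation=2)]) if 0 else cv2.resize(b,None,fx=2.5,fy=2.5,interpolation=2))
E
```

```text
(no output)
```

View pics/c2.png

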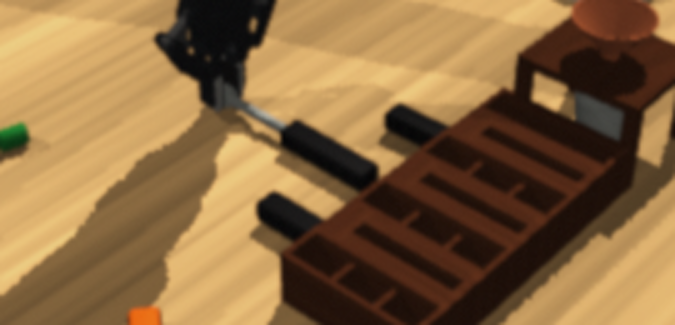

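The driver is fully out and held level, with its butt just short of the organizer front at crop (370,170). Next I lift it, turn it and lay it crosswise.

{"method": "send_rows", "body": {"motion": [[-0.02,0,0.16,0,0,0,1],[-0.02,0,0.32,0,0,0,1],[-0.02,0,0.32,0,0,0,1]]}}

```text
clock: 5.8
tcp_pos: [0.4535, 0.0405, 0.2633]
eef_rot: [-0.001, 1.0, -0.0, 0.003]
wrist_force: [-0.3, -0.3, -0.2]
gripper_width: 0.212
grip_force: 49.0
```

{"method": "send_rows", "body": {"motion": [[0.03,-0.05,0,0,0,0.1,1],[0.05,-0.1,0,0,0,0.2,1],[0.08,-0.15,0,0,0,0.3,1],[0.1,-0.2,0,0,0,0.4,1],[0.13,-0.25,0,0,0,0.5,1],[0.15,-0.3,0,0,0,0.6,1],[0.18,-0.32,0,0,0,0.7,1],[0.2,-0.32,0,0,0,0.8,1],[0.2,-0.32,0,0,0,0.9,1],[0.2,-0.32,0,0,0,1,1]]}}

```text
clock: 7.05
tcp_pos: [0.5024, -0.0397, 0.26]
eef_rot: [-0.001, 0.706, 0.709, 0.0]
wrist_force: [-0.4, 0.7, -0.5]
gripper_width: 0.208
grip_force: 49.0
```

{"method": "send_rows", "body": {"motion": [[0,0,-0.15,0,0,0,1],[0,0,-0.25,0,0,0,1],[0,0,-0.3,0,0,0,1],[0,0,-0.32,0,0,0,1],[0,0,-0.32,0,0,0,1]]}}

```text
clock: 7.68
tcp_pos: [0.5024, -0.0395, 0.181]
eef_rot: [0.0, 0.707, 0.707, 0.0]
wrist_force: [-0.1, -0.5, -1.3]
gripper_width: 0.212
grip_force: 49.0
```

Lower the last few millimetres, release, raise clear and move aside toward the robot's left so the top camera sees it.

{"method": "send_rows", "body": {"motion": [[0,0,-0.01,0,0,0,1],[0,0,-0.018,0,0,0,1],[0,0,-0.018,0,0,0,1],[0,0,-0.018,0,0,0,-0.4],[0,0,-0.018,0,0,0,-0.4],[0,0,-0.018,0,0,0,-0.4],[0,0,-0.018,0,0,0,-0.4]]}}

```text
clock: 8.55
tcp_pos: [0.5021, -0.0396, 0.1765]
eef_rot: [0.0, 0.707, 0.707, 0.0]
wrist_force: [0.2, 0.6, -0.1]
gripper_width: 0.699
grip_force: 0.0
```

{"method": "send_rows", "body": {"motion": [[0,0,0.15,0,0,0,-0.4],[0,0,0.35,0,0,0,-0.4],[0,-0.3,0.45,0,0,0,-0.4],[0,-0.6,0.45,0,0,0,-0.4],[0,-0.8,0.45,0,0,0,-0.4],[0,-1,0.45,0,0,0,-0.4],[0,-1,0.45,0,0,0,-0.4]]}}

```text
clock: 9.43
tcp_pos: [0.5005, -0.2954, 0.2883]
eef_rot: [0.0, 0.71, 0.704, -0.001]
wrist_force: [0.6, 0.9, -0.1]
gripper_width: 0.701
grip_force: 0.0
```

```bash
python3 - <<'E'
from h import *
a=grab_frame("top")[150:280,250:420]
cv2.imwrite("pics/c3.png",cv2.resize(a,None,fx=4,fy=4,interpolation=2))
E
```

```text
(no output)
```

View pics/c3.png

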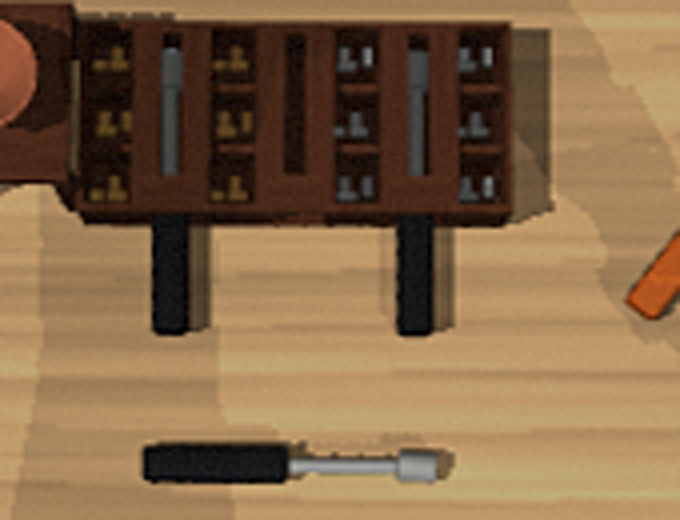

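The driver lies flat, released: butt at crop (143,463), handle end at (288,463), tip at (437,465). The middle bay is empty, with its slot at u=294.

```bash
python3 - <<'E'
from h import *
P=lambda u,v,z:ray("top",250+u/4-.4,150+v/4-.4,z).round(4)
for n,a in dict(butt=(144,463,.012),hend=(288,463,.02),tip=(437,465,.01),slot_f=(294,174,.048),slot_b=(294,36,.048),bL=(170,335,.014),bR=(415,335,.014),rL=(171,215,.024),rR=(416,215,.024)).items(): print(n,P(*a))
E
```

```text
butt [0.5024 0.1335 0.012 ]
hend [0.5027 0.0404 0.02  ]
tip [ 0.503  -0.0559  0.01  ]
slot_f [0.6859 0.0381 0.048 ]
slot_b [0.7775 0.0389 0.048 ]
bL [0.5859 0.1182 0.014 ]
bR [ 0.5872 -0.0415  0.014 ]
rL [0.6636 0.1183 0.024 ]
rR [ 0.6649 -0.0416  0.024 ]
```

{"method": "send_rows", "body": {"motion": [[0,0.3,0,0,0,0,-0.3],[0,0.5,0,0,0,0,-0.3],[0,0.75,0,0,0,0,-0.3],[0,1,0,0,0,0,-0.3],[0,1,0,0,0,0,-0.3]]}}

```text
clock: 10.1
tcp_pos: [0.5018, -0.0324, 0.2896]
eef_rot: [-0.001, 0.703, 0.711, 0.001]
wrist_force: [0.2, -0.3, 0.3]
gripper_width: 0.653
grip_force: 0.0
```

{"method": "send_rows", "body": {"motion": [[0,0.2,0,0,0,0,-0.3],[0,0.4,0,0,0,0,-0.3],[0,0.57,0,0,0,0,-0.3],[0,0.57,0,0,0,0,-0.3],[0,0.57,0,0,0,0,-0.3]]}}

```text
clock: 10.72
tcp_pos: [0.5017, 0.1026, 0.2888]
eef_rot: [0.0, 0.707, 0.707, -0.0]
wrist_force: [0.3, 0.5, -1.3]
gripper_width: 0.65
grip_force: 0.0
```

{"method": "send_rows", "body": {"motion": [[0,0,-0.2,0,0,0,-0.3],[0,0,-0.35,0,0,0,-0.3],[0,0,-0.42,0,0,0,-0.3],[0,0,-0.448,0,0,0,-0.3],[0,0,-0.448,0,0,0,-0.3]]}}

```text
clock: 11.35
tcp_pos: [0.5022, 0.1022, 0.177]
eef_rot: [0.0, 0.708, 0.707, -0.0]
wrist_force: [-0.1, -0.6, 0.9]
gripper_width: 0.649
grip_force: 0.0
```

{"method": "send_rows", "body": {"motion": [[0,0,0,0,0,0,1],[0,0,0,0,0,0,1],[0,0,0,0,0,0,1],[0,0,0,0,0,0,1],[0,0,0,0,0,0,1],[0,0,0,0,0,0,1],[0,0,0,0,0,0,1]]}}

```text
clock: 12.22
tcp_pos: [0.5024, 0.1028, 0.1779]
eef_rot: [0.001, 0.707, 0.707, 0.001]
wrist_force: [-1.7, -0.9, 5.8]
gripper_width: 0.266
grip_force: 49.2
```

{"method": "send_rows", "body": {"motion": [[0,0,0.15,0,0,0,1],[0,0,0.32,0,0,0,1],[0,0,0.32,0,0,0,1]]}}

```text
clock: 12.6
tcp_pos: [0.503, 0.1031, 0.26]
eef_rot: [0.002, 0.707, 0.707, 0.002]
wrist_force: [0.6, 0.3, -1.2]
gripper_width: 0.265
grip_force: 49.6
```

{"method": "send_rows", "body": {"motion": [[-0.02,-0.03,0,0,0,0.1,1],[-0.04,-0.06,0,0,0,0.2,1],[-0.06,-0.1,0,0,0,0.3,1],[-0.08,-0.14,0,0,0,0.4,1],[-0.1,-0.18,0,0,0,0.5,1],[-0.12,-0.22,0,0,0,0.6,1],[-0.14,-0.25,0,0,0,0.7,1],[-0.17,-0.255,0,0,0,0.8,1],[-0.17,-0.255,0,0,0,0.9,1],[-0.17,-0.255,0,0,0,1,1]]}}

```text
clock: 13.85
tcp_pos: [0.4593, 0.0389, 0.2563]
eef_rot: [-0.0, -0.002, 1.0, -0.0]
wrist_force: [-0.1, 1.0, -0.8]
gripper_width: 0.266
grip_force: 49.6
```

{"method": "send_rows", "body": {"motion": [[0,0,0,0,0,0,1],[0,0,0,0,0,0,1]]}}

```text
clock: 14.1
tcp_pos: [0.4595, 0.039, 0.2566]
eef_rot: [-0.0, 0.002, 1.0, 0.0]
wrist_force: [1.0, 0.4, -1.3]
gripper_width: 0.271
grip_force: 49.6
```

{"method": "send_rows", "body": {"motion": [[0,0,-0.15,0,0,0,1],[0,0,-0.28,0,0,0,1],[0,0,-0.28,0,0,0,1],[0,0,-0.28,0,0,0,1]]}}

```text
clock: 14.6
tcp_pos: [0.4599, 0.0395, 0.1877]
eef_rot: [0.0, 0.0, 1.0, 0.0]
wrist_force: [1.1, -0.0, -1.1]
gripper_width: 0.263
grip_force: 49.6
```

```bash
python3 - <<'E'
from h import *
print(read_state()["tcp_pos"])
a=grab_frame("top")[150:280,250:390];b=grab_frame("scene")[215:345,240:440]
cv2.imwrite("pics/c4.png",np.hstack([cv2.resize(a,(420,390),interpolation=2),cv2.resize(b,(380,390),interpolation=2)]))
for x in(.618,):print(proj("top",[x,.0385,.019])-[250,150],proj("scene",[x,.0385,.019])-[240,215])
E
```

```text
[0.45985298 0.03952654 0.18774906]
[72.74684928 71.13833322] [102.81806571  67.1647027 ]
```

View pics/c4.png

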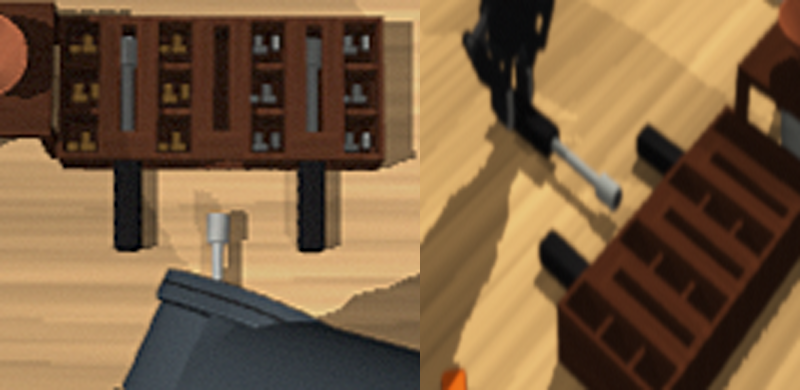

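The socket is in line with the middle bay: tip at top crop (217,212), where the projection expected about (218,213). Its height is within the opening. Inserting.

{"method": "send_rows", "body": {"motion": [[0.05,0,-0.008,0,0,0,1],[0.11,0,-0.008,0,0,0,1],[0.17,0,-0.008,0,0,0,1],[0.23,0,-0.008,0,0,0,1],[0.29,0,-0.008,0,0,0,1],[0.35,0,-0.008,0,0,0,1],[0.41,0,-0.008,0,0,0,1],[0.47,0,-0.008,0,0,0,1],[0.53,0,-0.008,0,0,0,1],[0.56,0,-0.008,0,0,0,1]]}}

```text
clock: 15.95
tcp_pos: [0.6009, 0.0388, 0.1852]
eef_rot: [0.0, 0.001, 1.0, 0.0]
wrist_force: [-0.4, -0.2, -0.4]
gripper_width: 0.266
grip_force: 49.6
```

{"method": "send_rows", "body": {"motion": [[0.02,0,-0.005,0,0,0,1],[0.04,0,-0.01,0,0,0,1],[0.06,0,-0.01,0,0,0,1],[0.06,0,-0.01,0,0,0,1]]}}

```text
clock: 16.45
tcp_pos: [0.6148, 0.0392, 0.1824]
eef_rot: [0.0, 0.0, 1.0, 0.0]
wrist_force: [-0.4, -0.4, -1.6]
gripper_width: 0.268
grip_force: 49.6
```

{"method": "send_rows", "body": {"motion": [[0.006,0,0,0,0,0,1],[0.012,0,0,0,0,0,1],[0.016,0,0,0,0,0,1],[0.016,0,0,0,0,0,1]]}}

```text
clock: 16.95
tcp_pos: [0.6187, 0.0391, 0.1824]
eef_rot: [0.0, 0.0, 1.0, -0.0]
wrist_force: [-0.2, -0.7, -0.2]
gripper_width: 0.268
grip_force: 49.6
```

{"method": "send_rows", "body": {"motion": [[0.004,0,0,0,0,0,1],[0.008,0,0,0,0,0,1],[0.012,0,0,0,0,0,1],[0.012,0,0,0,0,0,1]]}}

```text
clock: 17.45
tcp_pos: [0.6216, 0.0391, 0.1824]
eef_rot: [-0.0, 0.0, 1.0, -0.0]
wrist_force: [-0.1, 0.1, -0.8]
gripper_width: 0.265
grip_force: 49.6
```

{"method": "send_rows", "body": {"motion": [[0.004,0,0,0,0,0,1],[0.008,0,0,0,0,0,1],[0.012,0,0,0,0,0,1],[0.012,0,0,0,0,0,1]]}}

```text
clock: 17.95
tcp_pos: [0.6226, 0.0392, 0.182]
eef_rot: [-0.003, -0.0, 1.0, -0.001]
wrist_force: [-12.1, -1.3, 4.7]
gripper_width: 0.268
grip_force: 50.4
```

Contact with the back stop at 12 N. I ease off, release and rise.

{"method": "send_rows", "body": {"motion": [[-0.006,0,0,0,0,0,1],[-0.006,0,0,0,0,0,0.1],[-0.006,0,0,0,0,0,-0.3],[-0.006,0,0,0,0,0,-0.3],[-0.006,0,0,0,0,0,-0.3],[-0.006,0,0,0,0,0,-0.3]]}}

```text
clock: 18.7
tcp_pos: [0.6232, 0.0391, 0.1825]
eef_rot: [0.0, 0.0, 1.0, 0.0]
wrist_force: [-0.5, 0.1, -0.2]
gripper_width: 0.653
grip_force: 0.0
```

{"method": "send_rows", "body": {"motion": [[0,0,0.08,0,0,0,-0.3],[0,0,0.25,0,0,0,-0.3],[0,0,0.45,0,0,0,-0.3],[-0.2,-0.3,0.5,0,0,0,-0.3],[-0.4,-0.6,0.5,0,0,0,-0.3],[-0.5,-0.9,0.5,0,0,0,-0.3],[-0.5,-1,0.5,0,0,0,-0.3],[-0.5,-1,0.5,0,0,0,-0.3]]}}

```text
clock: 19.7
tcp_pos: [0.4966, -0.2142, 0.3085]
eef_rot: [-0.0, 0.002, 1.0, -0.001]
wrist_force: [-0.7, 0.8, 0.3]
gripper_width: 0.651
grip_force: 0.0
```

```bash
python3 - <<'E'
from h import *
a=grab_frame("top")[150:250,250:390];b=grab_frame("scene")[215:345,270:470]
cv2.imwrite("pics/c5.png",np.hstack([cv2.resize(a,(420,300),interpolation=2),cv2.resize(b,(380,300),interpolation=2)]))
E
```

```text
(no output)
```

View pics/c5.png

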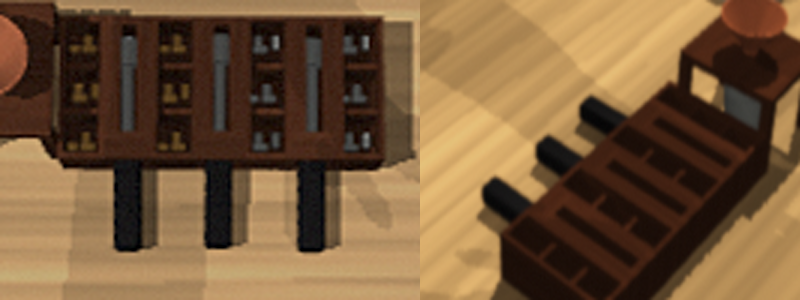

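The middle driver now sits like its neighbours: butt at crop (218,246) against (128,248) and (312,250), with the socket in the slot at (222,38). It is parallel and released.

```bash
python3 -c "
from workcell import *
print(finish_job())"
```

```text
the job is handed in; nothing more can be done
None
```

The misplaced driver is back in the middle bay, socket first against the back stop and let go, with its handle sticking out like the other two; I handed the job in at about 20 s, and no verdict was shown.

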